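Stack a printed sensor box in its assembly nest

ROBOT

A 7-joint arm with a two-finger parallel gripper is mounted at the origin on the work surface. World frame = base frame: x ahead of the robot, y to its left, z up, the work surface at z = 0. Lengths are in m, angles in rad, forces in N, time in s.
With the tool pointing down it reaches from about 0.4 to 0.75 m from the base axis. Payload 19.5 kg.
Tool frame: the origin (TCP) lies at the very end of the fingers, on their centre line; the grasp point (between the pads) lies 19 mm behind it; z points along the fingers, y is the line along which they close (so a half turn about z gives the same grasp; the last joint's range is limited). The gripper opens to 85 mm and grips with 20 to 120 N. Pads are 22 mm wide; open, the fingers measure 114 mm over their backs; the gripper's body (76 mm by 85 mm) begins 54 mm behind the grasp point. The pads swing forward as they close: fully open they stand 13 mm farther back than shut.
Start: joints at [-1.197, 0.707, -0.028, 1.485, 0.022, 0.951, -0.075], TCP at [0.232, 0.526, 0.231] pointing down, gripper open.
Joint ranges: [-2.71, 2.71], [-0.32, 2.16], [-1.57, 1.52], [0, 2.45], [-1.46, 4.6], [0, 2.02], [-2.83, 2.83]. Speed limits (rad/s): [1.89, 1.89, 2.57, 2.57, 3.01, 3.01, 3.01].

INTERFACE

Orientations are given as a unit quaternion [x, y, z, w].
In Python, from rig import observe, read_camera, finish_job gives the robot as it stands.
- The arm moves only by the shell command python3 -m pendant 'ROWS' [FORCE]. ROWS is JSON, a list of rows, each an object with "gripper": the finger opening in mm, from 0 to 85.4; "translation": the shift along the tool's x, y, z in mm, a list of three; "twist": the turn about the tool's z in degrees. In form: [{"gripper": gripper, "translation": [x, y, z], "twist": twist}, ...]. A call has 1 to 12 rows; each row is the pose to reach, as a shift and turn from the pose commanded when the call began, along the tool's axes at that moment; what a row does not reach only later rows make up. A row lasts 1/10 s, in which the tool goes at most 50 mm and 8.59 degrees, less where a joint would pass 70% of its speed; a pose out of reach is approached as far as the arm can. A call with a gripper value outside its range is refused whole. The fingers move at their own pace and stop on an object; FORCE is the grip in N (left out, the last holds). Time passes only in rows, so rows that repeat a pose let the fingers close. It gives the time, the measured TCP pose, the force, the opening and the grip force at its end, in the units of the state.
- observe(): the state, without advancing time (a new reading comes with each control period).
- read_camera(name): name is "scene" or "top" or "wrist"; returns a dict with "color" (420x560x3 uint8, blue, green, red), "fx", "fy", "cx", "cy" (pixels), "pose" (4x4, takes a point from camera to world coordinates); the wrist camera has in their place "tool_from_camera" (4x4, takes a point from camera to tool coordinates, whose origin is the TCP and whose axes are the flange's). Camera axes: x right, y up, looking along -z (the intrinsics and any distortion apply to the point x, -y, -z); pixel columns grow to the right and rows downward; lengths in m; the calibration is good to about 2 mm. A picture is of the moment at which its call begins: read the wrist's pose just before it. There is no depth.
- finish_job(): hands the job in; it is judged then, once.
The state is a dict: "clock": time; "joints": joint angles; "qd": joint speeds; "effort": joint torques, N m; "tool_pos": TCP position; "tool_rot": TCP orientation; "wrist_force": force on the tool from outside, world axes, zero at the start; "moment": the same for the moment, N m; "opening": finger opening in m; "finger_force": force on a finger pad.
Only numpy, scipy, OpenCV 4.12 (cv2) and the standard library are available. Lean on these libraries where they do the work, as an engineer would, in place of code of your own. Each camera call takes 0.05 s, during which the arm holds its last target. There are 200 camera calls.

TASK

Put the printed sensor box together in the assembly nest: set the open housing into the pocket right way up, lay the spacer frame squarely on it with its pins upward, then put the top plate on with its round boss upward and press it down until the four pins are home and it sits flat and level on the spacer. Leave the finished stack in the nest and the mouse, scraper and screw tray where they are.

Things in the scene. Friction and masses are not known exactly. Their poses are not given: they have to be found in the camera images.
- nest: Fixed assembly nest: aluminium plate 140 x 100 x 8 mm with grey walls round a pocket 75 (x) x 53 (y) mm, 1.5 mm play all round the parts. Pocket floor 8 mm up; walls upright to 53, flared to 58 mm (top). End walls (across x) closed, 10 mm thick; the long sides (+y, -y) open for fingers over the middle 51 mm, cheeks 12 mm wide, 8 thick at the corners. Origin: centre of plate's underside; z up.
- pocket (a point): Centre of the pocket floor, 8 mm above the nest's origin; axes as the nest.
- housing: White printed open box, 72 (x) x 50 (y) x 24 mm high, walls and floor 5 mm thick, small green board inside; 90 g or so. Starts on the table, open side up. Origin: centre of its underside; z up, x along its length. Either way round will do.
- spacer: White printed rectangular frame, 72 (x) x 50 (y) x 14 mm high, bars 12 to 14 mm wide, 60 g. Four black push pins, 7 mm across, stand 5 mm proud of its top at x +-28, y +-18 mm; they slide down stiffly (about 7 N for all four) and stay where pushed. Starts on the table, pins up. Origin: centre of its underside; z up, x along its length. Either way round will do.
- top: White printed plate, 72 (x) x 50 (y) x 12 mm, with a central round boss 32 mm across and 8 mm high on top (20 mm in all), black spot on the boss; 60 g. Starts on the table, boss up. Laid on the spacer it rests on the pins, 5 mm too high, until pressed. Origin: centre of its underside; z up, x along its length. Either way round will do.
- mouse: Black computer mouse, 100 x 58 x 32 mm, lying on the table; a bystander. Origin: centre of its underside.
- scraper: Print scraper (spatula), 190 mm long, lying on the table; a bystander. Origin near the middle of its underside, x along the tool.
- screw_tray: Small black open tray, 90 x 70 x 30 mm, on the table; a bystander. Origin: centre of its underside.
Mind the look-alikes: they are no part of the job. Leave any blue or turquoise look-alike of the top alone.

How it is judged:
On the way, in this order (a step that is already met when the one before it is completed fails the run):
1. the housing lies fully home and level on the pocket floor (z of housing in the frame of nest between 0.006 and 0.01 m and horizontal distance between housing and nest below 0.0035 m and angle between the x axis of housing and the x axis of nest, either way round below 0.08 rad and angle between housing's own z axis and vertical below 0.03 rad), for 0.2 s.
2. the spacer lies square and flat on the housing, pins up (all of step 1 and z of spacer in the frame of nest between 0.03 and 0.034 m and horizontal distance between spacer and nest below 0.0035 m and angle between the x axis of spacer and the x axis of nest, either way round below 0.08 rad and angle between spacer's own z axis and vertical below 0.03 rad), for 0.2 s.
3. the top is pressed home, flat on the spacer (all of step 2 and z of top in the frame of nest between 0.044 and 0.048 m and horizontal distance between top and nest below 0.0035 m and angle between the x axis of top and the x axis of nest, either way round below 0.08 rad and angle between top's own z axis and vertical below 0.03 rad), for 0.2 s.
At the end, for the whole second after the job is handed in: Housing on the pocket floor, spacer on it, top on the spacer, all right way up and at rest: underside heights within 2 mm of 8, 32 and 46 mm above the nest's underside, within 3.5 mm of the pocket's centre, 0.08 rad of its direction and 0.03 rad of level (all of step 3 and linear speed of each of housing, spacer, top below 0.01 m/s); the robot touches nothing.
It fails at once if the mouse is shoved from its place (more than 30 mm) (distance of mouse from where it was at the start of the episode above 0.03 m).
It fails at once if the scraper is shoved from its place (more than 30 mm) (distance of scraper from where it was at the start of the episode above 0.03 m).
It fails at once if the screw tray is shoved from its place (more than 30 mm) (distance of screw_tray from where it was at the start of the episode above 0.03 m).
It also fails if it takes over 70 s, if anything falls off the work surface, if the arm or the gripper's body presses on something with over 40 N, if the wrist force passes 120 N, or if a joint passes its speed limit or range.

## Working session

There is one attempt and no reset: what is moved stays moved. The work goes in short steps, Python scripts to look and compute and a shell command to move; the robot and the scene stay as the last step left them, time stands still between calls to the robot, and variables do not carry over. Pictures are saved under pics/ and viewed, at most 10 in all, crops included, and the job is handed in when it is done.

```bash
ls; mkdir -p pics; python3 - <<'E'
from rig import *
import cv2,numpy as np
s=observe();print({k:np.round(v,4).tolist() for k,v in s.items()})
for n in("top","scene"):
    c=read_camera(n);cv2.imwrite(f"pics/{n}0.png",c["color"]);print(n,{k:np.round(v,4).tolist() for k,v in c.items() if k!="color"})
c=read_camera("wrist");print({k:np.round(v,4).tolist() for k,v in c.items() if k!="color"})
E
```

```text
pics
{'clock': 0.0, 'joints': [-1.1967, 0.7071, -0.0276, 1.485, 0.022, 0.9509, -0.0755], 'qd': [0.002, 0.0003, -0.0026, -0.0009, -0.0015, -0.0007, -0.0016], 'effort': [-0.0004, -88.3225, 1.2346, -23.6176, 0.0168, 0.0065, 0.0], 'tool_pos': [0.2322, 0.5258, 0.2308], 'tool_rot': [0.2064, 0.9785, -0.0005, -0.0001], 'wrist_force': [-0.8241, 0.3526, 0.4252], 'moment': [0.0124, -0.046, -0.0077], 'finger_force': 0.0, 'opening': 0.0855}
top {'fx': 410.1347, 'fy': 410.1347, 'cx': 276.2458, 'cy': 209.3109, 'pose': [[0.0511, 0.9783, -0.201, 0.3051], [-0.9987, 0.0493, -0.0138, 0.0837], [-0.0036, 0.2014, 0.9795, 1.1537], [0.0, 0.0, 0.0, 1.0]]}
scene {'fx': 419.0452, 'fy': 419.0452, 'cx': 280.6644, 'cy': 212.7209, 'pose': [[-0.0991, -0.8458, 0.5242, 1.036], [0.995, -0.0911, 0.0411, 0.1362], [0.013, 0.5257, 0.8506, 0.8272], [0.0, 0.0, 0.0, 1.0]]}
{'fx': 302.4761, 'fy': 302.4761, 'cx': 280.3615, 'cy': 205.8433, 'tool_from_camera': [[0.0007, 0.9647, 0.2634, 0.0671], [1.0, -0.0004, -0.0009, -0.0002], [-0.0007, 0.2634, -0.9647, -0.144], [0.0, 0.0, 0.0, 1.0]]}
```

View pics/top0.png

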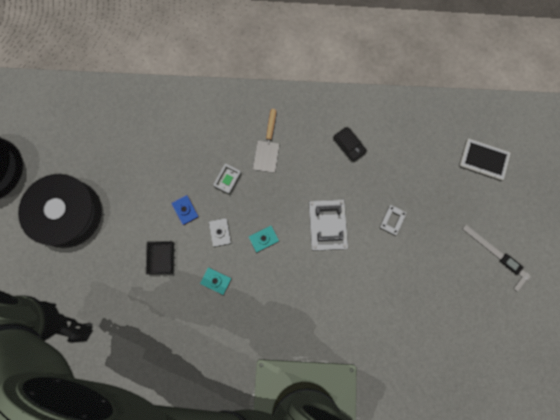

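View pics/scene0.png

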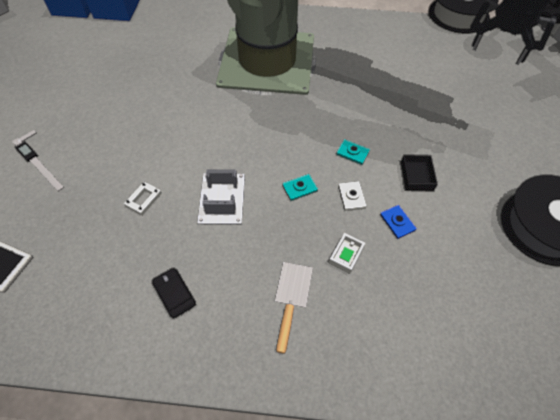

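Candidates in the top image:
- **Housing:** white box with green board at (228,180).
- **Spacer:** white frame at (393,220).
- **Top:** white plate with boss at (219,233).
- **Look-alikes to leave alone:** blue (185,210), turquoise (264,239) and (216,281).
- **Other white things:** scraper blade (266,156), tablet (486,158).
- **Nest:** (328,225).

The bystanders are the mouse (349,144), the tray (160,258) and the scraper.

```bash
cat > h.py <<'E'
import numpy as np, cv2
from rig import observe, read_camera
from scipy.spatial.transform import Rotation as R
from scipy.optimize import minimize
def toolT(s):
    T=np.eye(4);T[:3,:3]=R.from_quat(s["tool_rot"]).as_matrix();T[:3,3]=s["tool_pos"];return T
def shot(name,save=None):
    s=observe();c=read_camera(name)
    c["T"]=np.array(c["pose"]) if "pose" in c else toolT(s)@np.array(c["tool_from_camera"])
    if save: cv2.imwrite("pics/"+save,c["color"])
    return c
def ray(c,u,v,z):
    d=c["T"][:3,:3]@np.array([(u-c["cx"])/c["fx"],-(v-c["cy"])/c["fy"],-1]);o=c["T"][:3,3]
    return o+d*(z-o[2])/d[2]
def proj(c,P):
    q=(np.atleast_2d(P)-c["T"][:3,3])@c["T"][:3,:3]
    return np.c_[c["cx"]+c["fx"]*q[:,0]/-q[:,2],c["cy"]-c["fy"]*q[:,1]/-q[:,2]]
def place(p,P):
    x,y,a=p;c,s=np.cos(a),np.sin(a);P=np.asarray(P,float)
    return np.c_[P[:,0]*c-P[:,1]*s+x,P[:,0]*s+P[:,1]*c+y,P[:,2]]
def box(lx,ly,z0,z1): return [[i*lx/2,j*ly/2,z] for i in(-1,1) for j in(-1,1) for z in(z0,z1)]
HO,SP,TP=box(.072,.050,0,.024),box(.072,.050,0,.014),box(.072,.050,0,.012)
def fitmask(c,mask,P,p0):
    """pose (x,y,yaw) whose projected convex hull best covers the mask"""
    def cost(p):
        h=cv2.convexHull(np.round(proj(c,place(p,P))*16).astype(np.int32))
        m=cv2.fillConvexPoly(np.zeros(mask.shape,np.uint8),h,1,cv2.LINE_AA,4)>0
        return (m^(mask>0)).sum()/max(1,(mask>0).sum())
    best=None
    for da in(0,.15,-.15):
        sim=np.array(p0)+[[0,0,da],[.01,0,da],[0,.01,da],[0,0,da+.2]]
        for _ in range(3):
            r=minimize(cost,sim[0],method="Nelder-Mead",options=dict(initial_simplex=sim,xatol=1e-5,fatol=1e-6))
            sim=r.x+np.array([[0,0,0],[.003,0,0],[0,.003,0],[0,0,.05]])
        if best is None or r.fun<best.fun: best=r
    return best.x,best.fun
def white(c,thr=150):
    h=cv2.cvtColor(c["color"],cv2.COLOR_BGR2HSV);return ((h[...,2]>thr)&(h[...,1]<60)).astype(np.uint8)
def comp(mask,u,v):
    """filled outer outline of the component nearest (u,v)"""
    cs,_=cv2.findContours(cv2.morphologyEx(mask,cv2.MORPH_CLOSE,np.ones((3,3))),cv2.RETR_EXTERNAL,cv2.CHAIN_APPROX_NONE)
    cs=[k for k in cs if cv2.contourArea(k)>60]
    k=max(cs,key=lambda k:cv2.pointPolygonTest(k,(float(u),float(v)),True))
    return cv2.drawContours(np.zeros_like(mask),[cv2.convexHull(k)],-1,1,-1)
def tr(s,p):
    """shift in tool axes (mm) to world TCP target p (3)"""
    T=toolT(s);return (T[:3,:3].T@(np.array(p)-T[:3,3])*1000).round(1)
def yaw(s):
    T=toolT(s);return np.arctan2(T[1,1],T[0,1])   # direction of tool y
E
python3 - <<'E'
from h import *
c=shot("top","t1.png")
g=c["color"]
for n,u,v in(("ho",228,180),("sp",393,220),("tp",219,233),("nest",328,225),("table",300,280)):print(n,g[v,u],ray(c,u,v,.01).round(3))
W=white(c,140)
for n,u,v,P in(("ho",228,180,HO),("sp",393,220,SP),("tp",219,233,TP)):
    m=comp(W,u,v);p=ray(c,u,v,.01)
    b=[fitmask(c,m,P,[p[0],p[1],a]) for a in(0,.8,1.6,2.4)];b=min(b,key=lambda t:t[1]);print(n,m.sum(),b)
s=observe();print(np.degrees(yaw(s)))
# candidate crop
a=[cv2.resize(g[v-20:v+20,u-20:u+20],(260,260),interpolation=2) for u,v in((228,180),(219,233),(393,220),(185,210),(264,239),(328,225))]
cv2.imwrite("pics/cand.png",np.vstack([np.hstack(a[:3]),np.hstack(a[3:])]))
E
```

```text
ho [ 91 149  73] [0.619 0.244 0.01 ]
sp [113 119 120] [ 0.526 -0.232  0.01 ]
tp [68 67 68] [0.464 0.257 0.01 ]
nest [166 165 165] [ 0.502 -0.048  0.01 ]
table [113 117 118] [0.345 0.025 0.01 ]
ho 438 (array([ 0.62538508,  0.24947984, -0.3827621 ]), np.float64(0.1872146118721461))
sp 441 (array([ 0.52791971, -0.23211635, -0.49624428]), np.float64(0.16780045351473924))
tp 471 (array([0.46687986, 0.25745235, 0.23060325]), np.float64(0.06794055201698514))
66.17754554541256
```

View pics/cand.png

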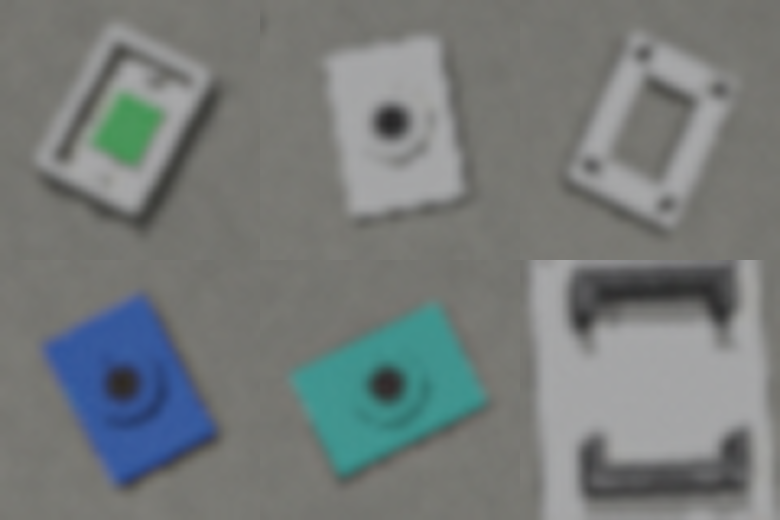

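The crops confirm the choice: green-board housing, white plate with black boss spot and white frame with four pins. The other plates are blue and turquoise. Next I go above the housing.

```bash
python3 -c "
from h import *
s=observe();print(tr(s,[.622,.247,.2]), tr(s,[.467,.257,.2]), tr(s,[.502,-.048,.2]))"
```

```text
[-469.2  -97.7   31.1] [-323.4 -151.1   31.1] [-478.6 -416.    31.3]
```

```bash
python3 -m pendant '[{"gripper":85,"translation":[-50,-10,3],"twist":0},{"gripper":85,"translation":[-95,-20,6],"twist":0},{"gripper":85,"translation":[-140,-30,9],"twist":0},{"gripper":85,"translation":[-185,-40,12],"twist":0},{"gripper":85,"translation":[-230,-50,15],"twist":0},{"gripper":85,"translation":[-275,-58,18],"twist":0},{"gripper":85,"translation":[-320,-67,21],"twist":0},{"gripper":85,"translation":[-365,-76,25],"twist":0},{"gripper":85,"translation":[-410,-86,29],"twist":0},{"gripper":85,"translation":[-450,-95,31],"twist":0},{"gripper":85,"translation":[-469,-98,31],"twist":0},{"gripper":85,"translation":[-469,-98,31],"twist":0}]' 40
python3 - <<'E'
from h import *
s=observe();print(s["tool_pos"],s["wrist_force"],s["joints"]);print(tr(s,[.622,.247,.2]))
c=shot("wrist","w_ho.png");print(proj(c,[.622,.247,.02]))
W=white(c,140);u,v=proj(c,[.622,.247,.02])[0];m=comp(W,u,v)
b=[fitmask(c,m,HO,[.622,.247,a]) for a in(-.2,-.5)];print(m.sum(),b,np.degrees(yaw(s)))
p=min(b,key=lambda t:t[1])[0]
h=cv2.convexHull(np.round(proj(c,place(p,HO))).astype(np.int32))
cv2.polylines(c["color"],[h],True,(0,0,255),1);cv2.imwrite("pics/w_ho2.png",c["color"])
E
```

```text
clock: 1.4
tool_pos: [0.6235, 0.2441, 0.1994]
tool_rot: [0.208, 0.978, -0.001, 0.0]
wrist_force: [0.3, 0.4, -0.2]
opening: 0.0849
finger_force: 0.0
[0.62349496 0.24409551 0.19939644] [ 0.25515505  0.41457793 -0.23574277] [-0.38403609  0.90143735 -0.09568949  1.12290817  0.08469575  1.12166334
  0.67092075]
[ 2.5  2.  -0.6]
[[282.37659257 184.74412237]]
166285 [(array([0.49034307, 0.31593973, 1.15028283]), np.float64(0.9699912800312717)), (array([0.47650371, 0.28284161, 1.15456458]), np.float64(0.9699672249451243))] 65.96725153341272
```

View pics/w_ho2.png

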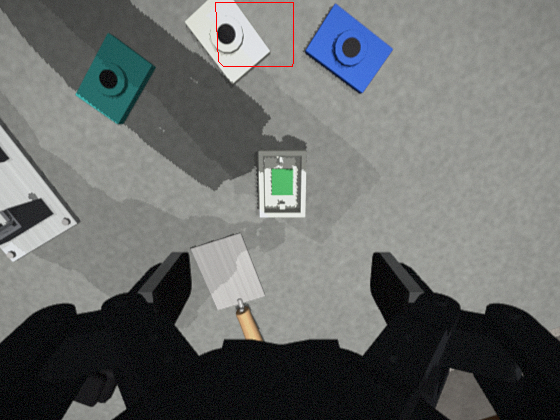

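The housing is at (282,184), half in the arm's shadow, between the scraper blade (228,270) and the white top (228,35). The mask fit fails there, so I switch to an edge-based fit.

```bash
cat >> h.py <<'E'
from scipy.optimize import differential_evolution
from scipy.ndimage import map_coordinates
def rect(lx,ly,z):
    q=[[-lx/2,-ly/2,z],[lx/2,-ly/2,z],[lx/2,ly/2,z],[-lx/2,ly/2,z]];return [(q[i],q[(i+1)%4]) for i in range(4)]
E_HO=rect(.072,.050,.024)+rect(.062,.040,.024)
E_SP=rect(.072,.050,.014)
E_TP=rect(.072,.050,.012)
E_NE=rect(.140,.100,.008)
def fitedge(c,segs,p0,dz=0.,r=(.012,.012,.15)):
    g=cv2.GaussianBlur(cv2.cvtColor(c["color"],cv2.COLOR_BGR2GRAY),(0,0),1.).astype(np.float32)
    gx,gy=cv2.Sobel(g,5,1,0)/8,cv2.Sobel(g,5,0,1)/8
    t=np.linspace(.04,.96,40)[:,None]
    def cost(p):
        s=0
        for a,b in segs:
            P=place(p,np.array(a)+t*(np.array(b)-a));P[:,2]+=dz;q=proj(c,P)
            d=q[-1]-q[0];d/=np.linalg.norm(d)+1e-9
            n=[map_coordinates(k,[q[:,1],q[:,0]],order=1) for k in(gx,gy)]
            s+=np.minimum(abs(n[0]*-d[1]+n[1]*d[0]),12).mean()
        return -s/len(segs)
    R_=differential_evolution(cost,[(p0[i]-r[i],p0[i]+r[i]) for i in range(3)],seed=1,tol=1e-8,popsize=20)
    return R_.x,R_.fun
def draw(c,segs,p,name,crop,k,dz=0.):
    im=c["color"].copy()
    u0,v0,u1,v1=crop;im=cv2.resize(im[v0:v1,u0:u1],None,fx=k,fy=k,interpolation=cv2.INTER_CUBIC)
    for a,b in segs:
        P=place(p,[a,b]);P[:,2]+=dz;q=np.round((proj(c,P)+.5-[u0,v0])*k).astype(int);cv2.line(im,tuple(map(int,q[0])),tuple(map(int,q[1])),(0,0,255),1)
    cv2.imwrite("pics/"+name,im)
E
python3 - <<'E'
from h import *
s=observe();c=shot("wrist")
p,f=fitedge(c,E_HO,[.622,.247,-.42],r=(.015,.015,.15));print(p,f,np.degrees(yaw(s)))
draw(c,E_HO,p,"f_ho.png",(230,120,340,240),5)
E
```

```text
[ 0.62094239  0.24836935 -0.4168335 ] -11.106945513496289 66.07999575201687
```

View pics/f_ho.png

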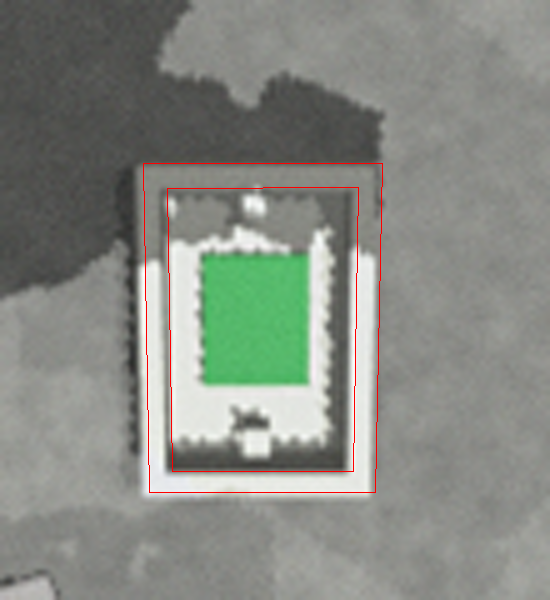

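```bash
python3 -c "
from h import *
s=observe();print(s['tool_pos'],s['qd'].round(3) if hasattr(s['qd'],'round') else s['qd'],tr(s,[.621,.2484,.003]))"
```

```text
[0.62136338 0.24703975 0.19988393] [-0.023 -0.013 -0.007  0.015 -0.001 -0.004 -0.003] [  0.7   1.1 196.9]
```

```bash
python3 -m pendant '[{"gripper":85,"translation":[1,1,45],"twist":0},{"gripper":85,"translation":[1,1,90],"twist":0},{"gripper":85,"translation":[1,1,135],"twist":0},{"gripper":85,"translation":[1,1,170],"twist":0},{"gripper":85,"translation":[1,1,190],"twist":0},{"gripper":85,"translation":[1,1,197],"twist":0},{"gripper":85,"translation":[1,1,197],"twist":0},{"gripper":47,"translation":[1,1,197],"twist":0},{"gripper":40,"translation":[1,1,197],"twist":0},{"gripper":40,"translation":[1,1,197],"twist":0},{"gripper":40,"translation":[1,1,197],"twist":0},{"gripper":40,"translation":[1,1,197],"twist":0}]' 40
```

```text
clock: 2.7
tool_pos: [0.6216, 0.2485, 0.0046]
tool_rot: [0.206, 0.978, 0.0, 0.001]
wrist_force: [-1.7, -0.6, 9.4]
opening: 0.0489
finger_force: 41.4
```

```bash
python3 -m pendant '[{"gripper":40,"translation":[0,0,-20],"twist":0},{"gripper":40,"translation":[0,0,-60],"twist":0},{"gripper":40,"translation":[0,0,-105],"twist":0},{"gripper":40,"translation":[0,-20,-150],"twist":-3},{"gripper":40,"translation":[-2,-60,-175],"twist":-8},{"gripper":40,"translation":[-4,-105,-195],"twist":-14},{"gripper":40,"translation":[-6,-150,-195],"twist":-20},{"gripper":40,"translation":[-8,-195,-195],"twist":-24},{"gripper":40,"translation":[-9,-240,-195],"twist":-24},{"gripper":40,"translation":[-10,-280,-195],"twist":-24},{"gripper":40,"translation":[-11,-310,-195],"twist":-24},{"gripper":40,"translation":[-11,-319,-195],"twist":-24}]' 60
python3 -m pendant '[{"gripper":40,"translation":[0,0,0],"twist":0},{"gripper":40,"translation":[0,0,0],"twist":0},{"gripper":40,"translation":[0,0,0],"twist":0}]'
python3 - <<'E'
from h import *
s=observe();c=shot("wrist");print(np.degrees(yaw(s)))
p,f=fitedge(c,E_NE,[.502,-.048,0],r=(.02,.02,.2));print(p,f)
draw(c,E_NE,p,"f_ne.png",(0,0,560,420),1.4)
ct=shot("top");print(fitedge(ct,E_NE,[.502,-.048,0],r=(.02,.02,.2)))
cs=shot("scene");print(fitedge(cs,E_NE,[.502,-.048,0],r=(.02,.02,.2)))
E
```

```text
clock: 3.9
tool_pos: [0.5014, -0.0512, 0.199]
tool_rot: [0.0, 1.0, -0.001, 0.0]
wrist_force: [0.9, 0.5, -0.9]
opening: 0.0484
finger_force: 65.2
clock: 4.2
tool_pos: [0.5028, -0.0467, 0.1984]
tool_rot: [-0.002, 1.0, 0.0, 0.0]
wrist_force: [0.4, 0.9, -0.1]
opening: 0.0486
finger_force: 65.2
90.27165166112262
[ 0.50254101 -0.04744421  0.09785157] -8.283237836473603
(array([ 0.50301117, -0.04870155,  0.09932286]), np.float64(-7.571470329255705))
(array([ 0.50250925, -0.04543467,  0.10896641]), np.float64(-9.782043541792218))
```

View pics/f_ne.png

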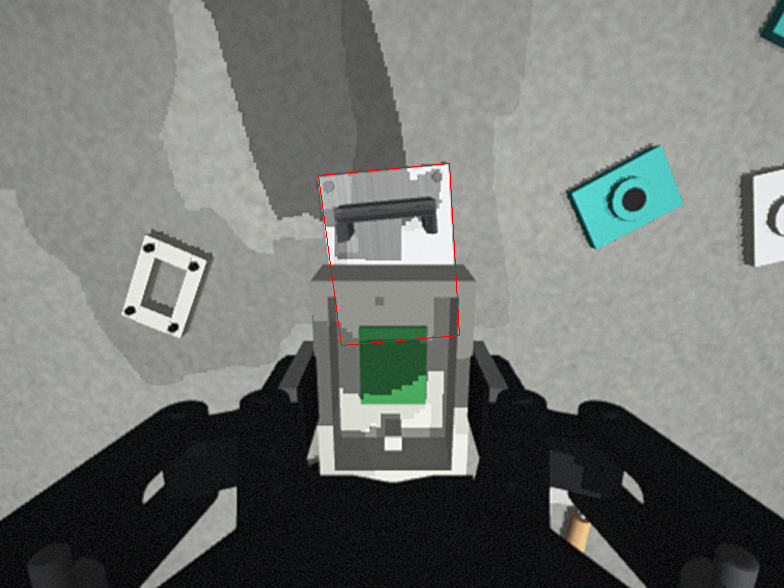

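The nest's plate spans roughly (318–460,163–345) in the 1.4× view. Its yaw is about 0.1 rad, and its near edge is hidden by the held housing. I shift so the whole nest shows, and measure the held housing too.

```bash
python3 -m pendant '[{"gripper":40,"translation":[-30,0,0],"twist":-3},{"gripper":40,"translation":[-60,0,0],"twist":-5.5},{"gripper":40,"translation":[-75,0,0],"twist":-5.5},{"gripper":40,"translation":[-75,0,0],"twist":-5.5},{"gripper":40,"translation":[-75,0,0],"twist":-5.5},{"gripper":40,"translation":[-75,0,0],"twist":-5.5},{"gripper":40,"translation":[-75,0,0],"twist":-5.5}]'
python3 - <<'E'
from h import *
s=observe();c=shot("wrist","w2.png");print(s["tool_pos"],np.degrees(yaw(s)),s["qd"])
p,f=fitedge(c,E_NE,[.502,-.048,.1],r=(.02,.02,.2));print(p,f)
W=[[(-.0475,-.0345,.058)]]
z=s["tool_pos"][2]-.0046
q,f=fitedge(c,E_HO,[*s["tool_pos"][:2],yaw(s)-np.pi/2],dz=z,r=(.01,.01,.1));print(q,f,z)
T=toolT(s);print("ho in tool mm",(T[:3,:3].T@(np.r_[q[:2],z]-T[:3,3])*1000).round(1),np.degrees(q[2]-yaw(s)))
i=c["color"].copy()
for sg,pp,dz in((E_NE,p,0),(E_HO,q,z)):
    for a,b in sg:
        P=place(pp,[a,b]);P[:,2]+=dz;k=np.round(proj(c,P)).astype(int).tolist();cv2.line(i,k[0],k[1],(0,0,255),1)
cv2.imwrite("pics/w2f.png",cv2.resize(i[60:400,120:440],None,fx=1.75,fy=1.75,interpolation=2))
E
```

```text
clock: 5.05
tool_pos: [0.577, -0.0478, 0.1985]
tool_rot: [-0.05, 0.999, -0.0, -0.0]
wrist_force: [0.4, 0.6, -0.9]
opening: 0.0485
finger_force: 65.2
[ 0.57701109 -0.04780476  0.19850589] 95.67995831457387 [ 0.0022409   0.00251476 -0.00127585 -0.0049633  -0.00076527  0.00145238
  0.00056647]
[ 0.50420935 -0.04676552  0.1028475 ] -10.795599752806343
[ 0.57706734 -0.0476306   0.09153521] -9.651256505268769 0.1939058889712717
ho in tool mm [-0.1  0.2  4.6] -90.43537718343636
```

View pics/w2f.png

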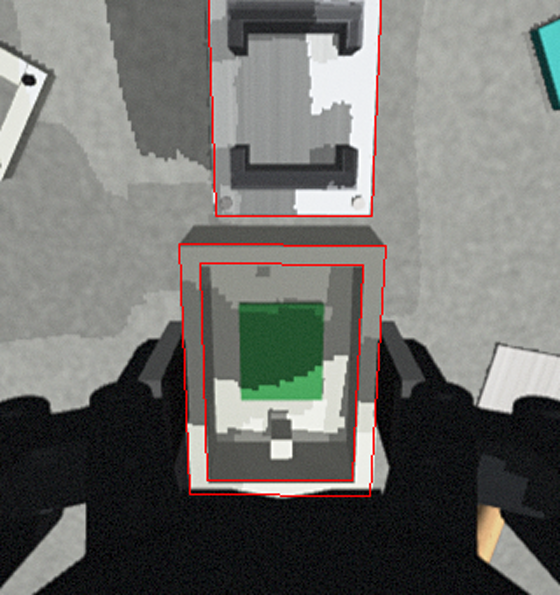

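Both fits look right: nest about (0.5036,-0.0468), yaw 0.10, with the housing centred in the grip. I move over the pocket and lower it.

```bash
python3 -m pendant '[{"gripper":40,"translation":[35,4,0],"twist":0},{"gripper":40,"translation":[65,7.5,0],"twist":0},{"gripper":40,"translation":[73,8.3,20],"twist":0},{"gripper":40,"translation":[73,8.3,60],"twist":0},{"gripper":40,"translation":[73,8.3,100],"twist":0},{"gripper":40,"translation":[73,8.3,120],"twist":0},{"gripper":40,"translation":[73,8.3,124],"twist":0},{"gripper":40,"translation":[73,8.3,124],"twist":0},{"gripper":40,"translation":[73,8.3,124],"twist":0},{"gripper":40,"translation":[73,8.3,124],"twist":0}]'
python3 -m pendant '[{"gripper":40,"translation":[0,0,6],"twist":0},{"gripper":40,"translation":[0,0,12],"twist":0},{"gripper":40,"translation":[0,0,18],"twist":0},{"gripper":40,"translation":[0,0,24],"twist":0},{"gripper":40,"translation":[0,0,24],"twist":0},{"gripper":40,"translation":[0,0,24],"twist":0}]'
```

```text
clock: 6.1
tool_pos: [0.5044, -0.0469, 0.0755]
tool_rot: [-0.049, 0.999, -0.0, 0.001]
wrist_force: [-0.1, -0.7, -1.2]
opening: 0.0487
finger_force: 65.2
clock: 6.7
tool_pos: [0.5038, -0.0468, 0.0501]
tool_rot: [-0.05, 0.999, -0.0, -0.0]
wrist_force: [-0.8, 0.3, -0.5]
opening: 0.0487
finger_force: 65.2
```

```bash
python3 -m pendant '[{"gripper":40,"translation":[0,0,7],"twist":0},{"gripper":40,"translation":[0,0,14],"twist":0},{"gripper":40,"translation":[0,0,21],"twist":0},{"gripper":40,"translation":[0,0,28],"twist":0},{"gripper":40,"translation":[0,0,33],"twist":0},{"gripper":40,"translation":[0,0,36],"twist":0},{"gripper":40,"translation":[0,0,36],"twist":0},{"gripper":40,"translation":[0,0,36],"twist":0}]'
```

```text
clock: 7.5
tool_pos: [0.5039, -0.0468, 0.0144]
tool_rot: [-0.05, 0.999, -0.0, -0.0]
wrist_force: [-0.1, -1.5, -0.9]
opening: 0.0483
finger_force: 65.1
```

```bash
python3 -m pendant '[{"gripper":40,"translation":[0,0,1.5],"twist":0},{"gripper":40,"translation":[0,0,2.5],"twist":0},{"gripper":40,"translation":[0,0,2.5],"twist":0},{"gripper":62,"translation":[0,0,2.5],"twist":0},{"gripper":62,"translation":[0,0,1],"twist":0},{"gripper":62,"translation":[0,0,1],"twist":0},{"gripper":62,"translation":[0,0,-20],"twist":0},{"gripper":62,"translation":[0,0,-65],"twist":0},{"gripper":75,"translation":[0,0,-110],"twist":0},{"gripper":85,"translation":[0,0,-150],"twist":0},{"gripper":85,"translation":[0,0,-185],"twist":0},{"gripper":85,"translation":[0,0,-185],"twist":0}]'
python3 -c "
from h import *
s=observe();print(tr(s,[.527,-.232,.2]),np.degrees(yaw(s)))"
```

```text
clock: 8.7
tool_pos: [0.5053, -0.0469, 0.2031]
tool_rot: [-0.049, 0.999, -0.0, 0.003]
wrist_force: [1.0, -1.1, -0.8]
opening: 0.085
finger_force: 0.0
[  -3.4 -186.4    3.3] 95.65047841631066
```

```bash
python3 -m pendant '[{"gripper":85,"translation":[-2,-40,0],"twist":8},{"gripper":85,"translation":[-3,-85,0],"twist":16},{"gripper":85,"translation":[-3,-130,0],"twist":24},{"gripper":85,"translation":[-3,-170,0],"twist":32},{"gripper":85,"translation":[-3,-186,0],"twist":33.6},{"gripper":85,"translation":[-3,-186,0],"twist":33.6},{"gripper":85,"translation":[-3,-186,0],"twist":33.6},{"gripper":85,"translation":[-3,-186,0],"twist":33.6},{"gripper":85,"translation":[-3,-186,0],"twist":33.6}]'
python3 - <<'E'
from h import *
s=observe();c=shot("wrist","w3.png");print(s["tool_pos"],np.degrees(yaw(s)))
# check housing
c2=c
p,f=fitedge(c,E_SP,[.527,-.232,-.45],r=(.015,.015,.3));print(p,f, "mask",end=" ")
u,v=proj(c,[p[0],p[1],.01])[0];m=comp(white(c,190),u,v);print(m.sum(),fitmask(c,m,SP,p))
print(tr(s,[p[0],p[1],.003]),"twist",-(np.degrees(p[2])+90-np.degrees(yaw(s))))
u,v=int(u),int(v)
draw(c,E_SP,p,"f_sp.png",(u-50,v-50,u+50,v+50),5)
t=shot("top");print("ho",fitedge(t,E_HO,[.5036,-.0468,.1],dz=.008,r=(.01,.01,.1)))
a=cv2.imread("pics/f_sp.png");u,v=np.round(proj(t,[.5036,-.0468,.03])[0]).astype(int)
b=cv2.resize(t["color"][v-35:v+35,u-20:u+20],(285,500),interpolation=2)
cv2.imwrite("pics/chk.png",np.hstack([a,b]))
E
```

```text
clock: 9.6
tool_pos: [0.5255, -0.2304, 0.1994]
tool_rot: [0.24, 0.971, 0.0, -0.0]
wrist_force: [0.3, 0.5, 0.2]
opening: 0.0849
finger_force: 0.0
[ 0.5254871  -0.23044698  0.1994191 ] 62.201551936762144
[ 0.52553518 -0.2301149  -0.3947327 ] -11.688737013153638 mask 2176 (array([ 0.54407429, -0.23843724, -0.41138542]), np.float64(0.3405330882352941))
[1.000e-01 3.000e-01 1.964e+02] twist -5.181930069674877
ho (array([ 0.50219034, -0.04963692,  0.09933937]), np.float64(-8.571642305517484))
```

View pics/chk.png

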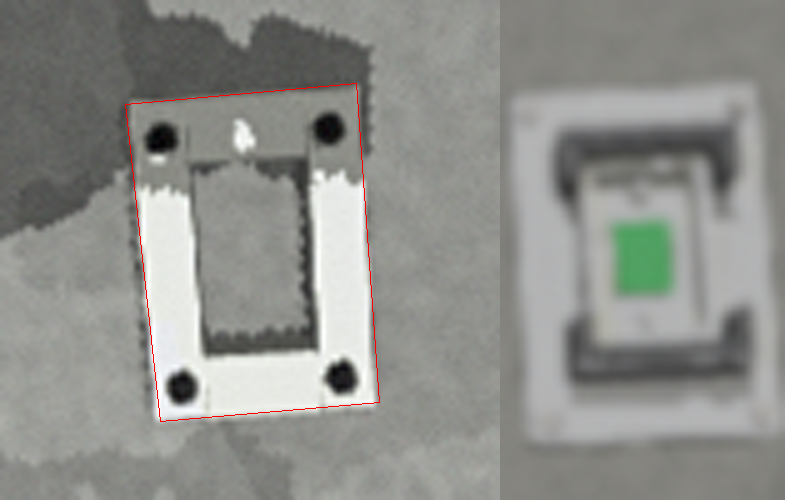

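The spacer fit is good with its pins up, and the housing lies in the pocket. I grasp the spacer.

```bash
python3 -m pendant '[{"gripper":85,"translation":[0,0.3,45],"twist":-4},{"gripper":85,"translation":[0,0.3,90],"twist":-5.2},{"gripper":85,"translation":[0,0.3,135],"twist":-5.2},{"gripper":85,"translation":[0,0.3,170],"twist":-5.2},{"gripper":85,"translation":[0,0.3,190],"twist":-5.2},{"gripper":85,"translation":[0,0.3,197],"twist":-5.2},{"gripper":85,"translation":[0,0.3,197],"twist":-5.2},{"gripper":47,"translation":[0,0.3,197],"twist":-5.2},{"gripper":40,"translation":[0,0.3,197],"twist":-5.2},{"gripper":40,"translation":[0,0.3,197],"twist":-5.2},{"gripper":40,"translation":[0,0.3,197],"twist":-5.2},{"gripper":40,"translation":[0,0.3,197],"twist":-5.2}]' 40
python3 -c "
from h import *
s=observe();print(tr(s,[.577,-.0545,.2]),np.degrees(yaw(s)))"
```

```text
clock: 10.9
tool_pos: [0.5259, -0.2316, 0.0036]
tool_rot: [0.197, 0.98, -0.0, 0.001]
wrist_force: [-1.7, 0.3, 11.0]
opening: 0.0491
finger_force: 39.8
[  21.   183.  -196.5] 67.2590708135338
```

```bash
python3 -m pendant '[{"gripper":40,"translation":[0,0,-20],"twist":0},{"gripper":40,"translation":[0,0,-60],"twist":0},{"gripper":40,"translation":[0,0,-105],"twist":0},{"gripper":40,"translation":[2,20,-150],"twist":-6},{"gripper":40,"translation":[7,60,-180],"twist":-14},{"gripper":40,"translation":[12,105,-196],"twist":-22},{"gripper":40,"translation":[17,150,-196],"twist":-28.4},{"gripper":40,"translation":[21,180,-196],"twist":-28.4},{"gripper":40,"translation":[21,183,-196],"twist":-28.4},{"gripper":40,"translation":[21,183,-196],"twist":-28.4},{"gripper":40,"translation":[21,183,-196],"twist":-28.4},{"gripper":40,"translation":[21,183,-196],"twist":-28.4}]' 60
cat > m.py <<'E'
from h import *
import sys
def meas(SEG,off,nm):
    s=observe();c=shot("wrist",nm);print(s["tool_pos"],np.degrees(yaw(s)))
    p,f=fitedge(c,E_NE,[.5036,-.0468,.1],r=(.01,.01,.1));print("nest",p,f)
    z=s["tool_pos"][2]-off
    q,f=fitedge(c,SEG,[*s["tool_pos"][:2],yaw(s)-np.pi/2],dz=z,r=(.012,.012,.12))
    T=toolT(s);print("held in tool mm",(T[:3,:3].T@(np.r_[q[:2],z]-T[:3,3])*1000).round(1),"yaw err deg",np.degrees(q[2]-yaw(s))+90,f)
    return s,c,q,z
E
python3 - <<'E'
from m import *
s,c,q,z=meas(E_SP,.0036,"w4.png")
print("ho",fitedge(c,E_HO,[.5036,-.0468,.1],dz=.008,r=(.006,.006,.08)))
print(tr(s,[.5036,-.0468,.2]))
draw(c,E_SP,q,"f4.png",(150,20,410,420),1.4,dz=z)
E
```

```text
clock: 12.1
tool_pos: [0.5765, -0.0558, 0.1984]
tool_rot: [-0.049, 0.999, -0.0, -0.0]
wrist_force: [1.3, -0.4, -0.8]
opening: 0.0477
finger_force: 64.6
[ 0.57654945 -0.05575283  0.19843058] 95.57587259556102
nest [ 0.5029989  -0.04687739  0.09796484] -11.055426729231726
held in tool mm [0.2 0.2 3.6] yaw err deg -0.15912786479776742 -10.778631974516259
ho (array([ 0.50449443, -0.04677743,  0.09285873]), np.float64(-10.140145206918556))
[71.7 16.  -1.6]
```

View pics/f4.png

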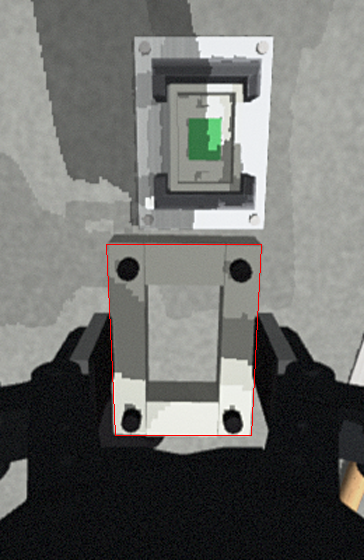

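The spacer is held square and centred, and the housing is home in the nest. I place it the same way.

```bash
python3 -m pendant '[{"gripper":40,"translation":[35,8,0],"twist":0},{"gripper":40,"translation":[65,15,0],"twist":0},{"gripper":40,"translation":[71.5,16,20],"twist":0},{"gripper":40,"translation":[71.5,16,60],"twist":0},{"gripper":40,"translation":[71.5,16,100],"twist":0},{"gripper":40,"translation":[71.5,16,120],"twist":0},{"gripper":40,"translation":[71.5,16,124],"twist":0},{"gripper":40,"translation":[71.5,16,124],"twist":0},{"gripper":40,"translation":[71.5,16,124],"twist":0}]'
python3 -m pendant '[{"gripper":40,"translation":[0,0,6],"twist":0},{"gripper":40,"translation":[0,0,12],"twist":0},{"gripper":40,"translation":[0,0,18],"twist":0},{"gripper":40,"translation":[0,0,24],"twist":0},{"gripper":40,"translation":[0,0,30],"twist":0},{"gripper":40,"translation":[0,0,35],"twist":0},{"gripper":40,"translation":[0,0,37],"twist":0},{"gripper":40,"translation":[0,0,37],"twist":0},{"gripper":40,"translation":[0,0,37],"twist":0}]'
```

```text
clock: 13.05
tool_pos: [0.5045, -0.0458, 0.0755]
tool_rot: [-0.049, 0.999, -0.0, 0.001]
wrist_force: [-0.5, 0.4, -0.0]
opening: 0.0483
finger_force: 64.6
clock: 13.95
tool_pos: [0.5039, -0.0469, 0.037]
tool_rot: [-0.049, 0.999, -0.001, -0.0]
wrist_force: [-0.1, -8.3, -2.2]
opening: 0.0476
finger_force: 65.3
```

```bash
python3 -m pendant '[{"gripper":40,"translation":[0,0,1],"twist":0},{"gripper":40,"translation":[0,0,2],"twist":0},{"gripper":40,"translation":[0,0,2],"twist":0},{"gripper":40,"translation":[0,0,2],"twist":0}]'
python3 -m pendant '[{"gripper":62,"translation":[0,0,0],"twist":0},{"gripper":62,"translation":[0,0,-1],"twist":0},{"gripper":62,"translation":[0,0,-1],"twist":0},{"gripper":62,"translation":[0,0,-20],"twist":0},{"gripper":62,"translation":[0,0,-65],"twist":0},{"gripper":75,"translation":[0,0,-110],"twist":0},{"gripper":85,"translation":[0,0,-150],"twist":0},{"gripper":85,"translation":[0,0,-164],"twist":0},{"gripper":85,"translation":[0,0,-164],"twist":0},{"gripper":85,"translation":[0,0,-164],"twist":0}]'
python3 - <<'E'
from h import *
s=observe();c=shot("wrist","w5.png");print(tr(s,[.465,.257,.2]),np.degrees(yaw(s)))
print("sp",fitedge(c,E_SP,[.5036,-.0468,.1],dz=.032,r=(.006,.006,.08)))
print("sp high?",fitedge(c,E_SP,[.5036,-.0468,.1],dz=.038,r=(.006,.006,.08)))
t=shot("top");print("top",fitedge(t,E_TP,[.465,.257,.12],r=(.01,.01,.2)))
E
```

```text
clock: 14.35
tool_pos: [0.5037, -0.0469, 0.0356]
tool_rot: [-0.049, 0.999, -0.001, -0.0]
wrist_force: [-4.5, -7.8, 16.3]
opening: 0.048
finger_force: 67.4
clock: 15.35
tool_pos: [0.5039, -0.0456, 0.1987]
tool_rot: [-0.05, 0.999, -0.0, -0.0]
wrist_force: [1.3, 0.2, -1.0]
opening: 0.0846
finger_force: 0.0
[  8.7 304.9  -1.3] 95.6761572141904
sp (array([ 0.50422514, -0.04756577,  0.08741183]), np.float64(-10.22185823840898))
sp high? (array([ 0.50290125, -0.04564896,  0.08942485]), np.float64(-10.309064253706154))
top (array([0.4668344 , 0.25681564, 0.23644658]), np.float64(-11.846010394470175))
```

```bash
python3 -m pendant '[{"gripper":85,"translation":[1,45,0],"twist":-3},{"gripper":85,"translation":[2,90,0],"twist":-6},{"gripper":85,"translation":[3,135,0],"twist":-7.8},{"gripper":85,"translation":[4,180,0],"twist":-7.8},{"gripper":85,"translation":[5,225,0],"twist":-7.8},{"gripper":85,"translation":[6,265,0],"twist":-7.8},{"gripper":85,"translation":[7,295,0],"twist":-7.8},{"gripper":85,"translation":[7,304.5,0],"twist":-7.8},{"gripper":85,"translation":[7,304.5,0],"twist":-7.8},{"gripper":85,"translation":[7,304.5,0],"twist":-7.8},{"gripper":85,"translation":[7,304.5,0],"twist":-7.8}]' 40
python3 - <<'E'
from h import *
s=observe();c=shot("wrist","w6.png");print(s["tool_pos"],np.degrees(yaw(s)))
p,f=fitedge(c,E_TP,[.467,.257,.2],r=(.015,.015,.25));print(p,f)
print(tr(s,[p[0],p[1],.003]),"twist",-(np.degrees(p[2])+90-np.degrees(yaw(s))))
u,v=proj(c,[p[0],p[1],.01])[0];m=comp(white(c,190),u,v);print(m.sum(),fitmask(c,m,TP,p),c["color"][int(v)-18:int(v)+19:4,int(u)+15].tolist())
E
```

```text
clock: 16.55
tool_pos: [0.4673, 0.2553, 0.199]
tool_rot: [-0.116, 0.993, -0.0, -0.0]
wrist_force: [0.4, -0.0, 0.4]
opening: 0.0851
finger_force: 0.0
[0.46733797 0.25533499 0.19904277] 103.3742199260318
[0.46629681 0.257052   0.21916316] -12.0
[  0.5   2.1 196. ] twist 0.817095868907586
2794 (array([0.46658161, 0.25736001, 0.22116543]), np.float64(0.05583392984967788)) [[237, 237, 234], [237, 237, 235], [236, 237, 235], [239, 239, 237], [206, 210, 204], [226, 231, 229], [233, 236, 235], [235, 237, 235], [235, 235, 233], [235, 237, 235]]
```

```bash
python3 -m pendant '[{"gripper":85,"translation":[0.5,2,45],"twist":0.8},{"gripper":85,"translation":[0.5,2,90],"twist":0.8},{"gripper":85,"translation":[0.5,2,135],"twist":0.8},{"gripper":85,"translation":[0.5,2,170],"twist":0.8},{"gripper":85,"translation":[0.5,2,190],"twist":0.8},{"gripper":85,"translation":[0.5,2,196],"twist":0.8},{"gripper":85,"translation":[0.5,2,196],"twist":0.8},{"gripper":47,"translation":[0.5,2,196],"twist":0.8},{"gripper":40,"translation":[0.5,2,196],"twist":0.8},{"gripper":40,"translation":[0.5,2,196],"twist":0.8},{"gripper":40,"translation":[0.5,2,196],"twist":0.8},{"gripper":40,"translation":[0.5,2,196],"twist":0.8}]' 40
python3 -c "
from h import *
s=observe();print(tr(s,[.577,-.0545,.2]),np.degrees(yaw(s)))"
```

```text
clock: 17.8
tool_pos: [0.4665, 0.2587, 0.0045]
tool_rot: [-0.11, 0.994, 0.0, 0.001]
wrist_force: [-1.3, -0.8, 15.1]
opening: 0.0486
finger_force: 39.0
[ -39.4 -329.8 -195.5] 102.66943891866967
```

```bash
python3 -m pendant '[{"gripper":40,"translation":[0,0,-20],"twist":0},{"gripper":40,"translation":[0,0,-60],"twist":0},{"gripper":40,"translation":[0,-5,-105],"twist":0},{"gripper":40,"translation":[-5,-40,-145],"twist":3},{"gripper":40,"translation":[-10,-80,-175],"twist":7},{"gripper":40,"translation":[-15,-123,-195],"twist":7},{"gripper":40,"translation":[-20,-168,-195],"twist":7},{"gripper":40,"translation":[-25,-212,-195],"twist":7},{"gripper":40,"translation":[-31,-256,-195],"twist":7},{"gripper":40,"translation":[-37,-300,-195],"twist":7},{"gripper":40,"translation":[-39,-325,-195],"twist":7},{"gripper":40,"translation":[-39,-330,-195],"twist":7}]' 80
python3 -m pendant '[{"gripper":40,"translation":[0,0,0],"twist":0},{"gripper":40,"translation":[0,0,0],"twist":0},{"gripper":40,"translation":[0,0,0],"twist":0}]'
python3 - <<'E'
from m import *
s,c,q,z=meas(E_TP,.0045,"w7.png")
for h in(.032,.03,.034): print("sp",fitedge(c,E_SP,[.5036,-.0468,.1],dz=h,r=(.006,.006,.08)))
print(tr(s,[.5036,-.0468,.2]))
draw(c,E_TP,q,"f7.png",(150,20,410,420),1.4,dz=z)
E
```

```text
clock: 19.0
tool_pos: [0.5767, -0.0584, 0.1985]
tool_rot: [-0.047, 0.999, -0.001, 0.0]
wrist_force: [0.2, 0.4, -0.9]
opening: 0.0467
finger_force: 82.3
clock: 19.3
tool_pos: [0.5763, -0.0535, 0.1986]
tool_rot: [-0.05, 0.999, 0.0, 0.0]
wrist_force: [-0.3, -0.4, -1.3]
opening: 0.0466
finger_force: 82.3
[ 0.57632768 -0.05353682  0.1985767 ] 95.77088381666779
nest [ 0.50468999 -0.04676648  0.10245768] -11.09267500895422
held in tool mm [0.5 0.8 4.5] yaw err deg -0.052342980845807574 -10.02606358873644
sp (array([ 0.50294636, -0.04617612,  0.09785101]), np.float64(-10.790562196264993))
sp (array([ 0.50342554, -0.04648813,  0.11119839]), np.float64(-10.803497085424647))
sp (array([ 0.50271956, -0.04617707,  0.09431761]), np.float64(-10.875210947322616))
[71.7 14.  -1.4]
```

View pics/f7.png

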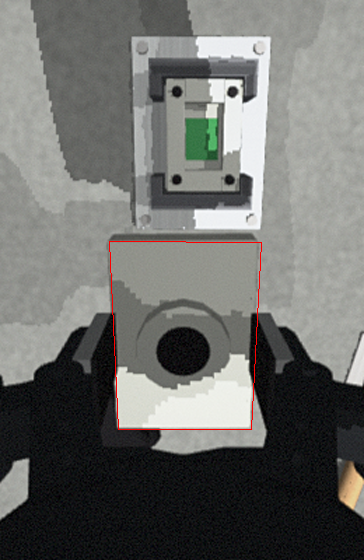

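The spacer sits square in the nest with its pins up, and the top is held centred with the boss up. I lower it onto the pins and then press.

```bash
python3 -m pendant '[{"gripper":40,"translation":[35,7,0],"twist":0},{"gripper":40,"translation":[65,13,0],"twist":0},{"gripper":40,"translation":[71.4,13.8,20],"twist":0},{"gripper":40,"translation":[71.4,13.8,60],"twist":0},{"gripper":40,"translation":[71.4,13.8,100],"twist":0},{"gripper":40,"translation":[71.4,13.8,118],"twist":0},{"gripper":40,"translation":[71.4,13.8,122],"twist":0},{"gripper":40,"translation":[71.4,13.8,122],"twist":0},{"gripper":40,"translation":[71.4,13.8,122],"twist":0},{"gripper":40,"translation":[71.4,13.8,122],"twist":0}]' 100
python3 -m pendant '[{"gripper":40,"translation":[0,0,5],"twist":0},{"gripper":40,"translation":[0,0,10],"twist":0},{"gripper":40,"translation":[0,0,15],"twist":0},{"gripper":40,"translation":[0,0,19],"twist":0},{"gripper":40,"translation":[0,0,19],"twist":0},{"gripper":40,"translation":[0,0,19],"twist":0}]'
```

```text
clock: 20.35
tool_pos: [0.5046, -0.0482, 0.0774]
tool_rot: [-0.049, 0.999, -0.0, 0.001]
wrist_force: [0.7, -0.8, -0.7]
opening: 0.0458
finger_force: 102.7
clock: 20.95
tool_pos: [0.504, -0.0481, 0.0572]
tool_rot: [-0.05, 0.999, -0.0, -0.0]
wrist_force: [-0.9, -0.3, -1.1]
opening: 0.0459
finger_force: 102.7
```

```bash
python3 -m pendant '[{"gripper":40,"translation":[0,0,1.5],"twist":0},{"gripper":40,"translation":[0,0,3],"twist":0},{"gripper":40,"translation":[0,0,4.5],"twist":0},{"gripper":40,"translation":[0,0,6],"twist":0},{"gripper":40,"translation":[0,0,6],"twist":0},{"gripper":40,"translation":[0,0,7],"twist":0},{"gripper":40,"translation":[0,0,7],"twist":0},{"gripper":40,"translation":[0,0,7],"twist":0}]'
```

```text
clock: 21.75
tool_pos: [0.5042, -0.0482, 0.0511]
tool_rot: [-0.05, 0.999, -0.0, 0.0]
wrist_force: [-4.2, 0.5, 21.7]
opening: 0.0461
finger_force: 105.8
```

```bash
python3 -m pendant '[{"gripper":60,"translation":[0,0,-0.5],"twist":0},{"gripper":62,"translation":[0,0,-1],"twist":0},{"gripper":62,"translation":[0,0,-1],"twist":0},{"gripper":62,"translation":[0,0,-15],"twist":0},{"gripper":50,"translation":[0,0,-50],"twist":0},{"gripper":20,"translation":[0,0,-50],"twist":0},{"gripper":0,"translation":[0,0,-50],"twist":0},{"gripper":0,"translation":[0,0,-50],"twist":0},{"gripper":0,"translation":[0,0,-50],"twist":0},{"gripper":0,"translation":[0,0,-50],"twist":0}]' 40
python3 -m pendant '[{"gripper":0,"translation":[0,0,10],"twist":0},{"gripper":0,"translation":[0,0,20],"twist":0},{"gripper":0,"translation":[0,0,28],"twist":0},{"gripper":0,"translation":[0,0,31],"twist":0},{"gripper":0,"translation":[0,0,33],"twist":0},{"gripper":0,"translation":[0,0,33],"twist":0},{"gripper":0,"translation":[0,0,33],"twist":0}]'
```

```text
clock: 22.75
tool_pos: [0.5038, -0.0481, 0.0998]
tool_rot: [-0.05, 0.999, 0.0, -0.0]
wrist_force: [1.0, -0.4, -0.6]
opening: 0.0002
finger_force: 0.0
clock: 23.45
tool_pos: [0.5042, -0.0481, 0.0675]
tool_rot: [-0.05, 0.999, -0.0, 0.0]
wrist_force: [-0.4, 0.6, 0.4]
opening: 0.0001
finger_force: 0.0
```

Free at 67.5 mm, so the top is already nearly or fully home (unpressed would be 71). I press lightly to confirm.

```bash
python3 -m pendant '[{"gripper":0,"translation":[0,0,1.5],"twist":0},{"gripper":0,"translation":[0,0,2.5],"twist":0},{"gripper":0,"translation":[0,0,3],"twist":0},{"gripper":0,"translation":[0,0,3],"twist":0}]'
python3 -m pendant '[{"gripper":0,"translation":[0,0,-10],"twist":0},{"gripper":0,"translation":[0,0,-50],"twist":0},{"gripper":0,"translation":[-40,0,-90],"twist":0},{"gripper":0,"translation":[-75,0,-135],"twist":0},{"gripper":0,"translation":[-75,0,-135],"twist":0},{"gripper":0,"translation":[-75,0,-135],"twist":0},{"gripper":0,"translation":[-75,0,-135],"twist":0},{"gripper":0,"translation":[-75,0,-135],"twist":0}]'
python3 - <<'E'
from h import *
for n in("wrist","top","scene"):
    c=shot(n,"e_"+n+".png")
    print(n,"nest",fitedge(c,E_NE,[.5036,-.0468,.1],r=(.008,.008,.06)))
    for h in(.046,.051):print(h,fitedge(c,E_TP,[.5036,-.0468,.1],dz=h,r=(.008,.008,.08)))
E
```

```text
clock: 23.85
tool_pos: [0.5043, -0.0482, 0.0659]
tool_rot: [-0.049, 0.999, -0.0, 0.001]
wrist_force: [-7.3, 0.9, 38.0]
opening: -0.0001
finger_force: 19.6
clock: 24.65
tool_pos: [0.5777, -0.0409, 0.1983]
tool_rot: [-0.05, 0.999, -0.0, -0.001]
wrist_force: [-0.2, -0.1, 0.0]
opening: 0.0001
finger_force: 0.0
wrist nest (array([ 0.50383777, -0.04786229,  0.08007756]), np.float64(-11.938120141473275))
0.046 (array([ 0.50200772, -0.04714005,  0.08957548]), np.float64(-11.119603312696428))
0.051 (array([ 0.50276002, -0.04712563,  0.10306472]), np.float64(-11.230331815317056))
top nest (array([ 0.50455232, -0.0486475 ,  0.09585079]), np.float64(-11.149863768337434))
0.046 (array([ 0.5030221 , -0.04703881,  0.12055758]), np.float64(-9.839459201794208))
0.051 (array([ 0.50199037, -0.04647004,  0.11562291]), np.float64(-9.83280298117362))
scene nest (array([ 0.50154801, -0.04585309,  0.09560795]), np.float64(-10.901216001295017))
0.046 (array([ 0.50482257, -0.04482583,  0.08876304]), np.float64(-11.074384448276872))
0.051 (array([ 0.50838421, -0.04374887,  0.08735477]), np.float64(-11.052373231405575))
```

Under 38 N the boss top stands at 65.9 mm, where 66 mm is home. The top is aligned with the nest, so I hand in.

```bash
python3 -c "
from rig import *
print(finish_job())"
```

```text
the job is handed in; nothing more can be done
None
```

The sensor box is assembled in the nest and handed in at about 25 s. The boss top read 65.9 mm under a 38 N press, where 66 mm is fully home. The mouse, scraper, screw tray and coloured look-alikes were never approached, and no verdict came back on hand-in.

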